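Roll the tube-post carrier into its V-cradle

ROBOT

A 6-joint arm with a two-finger parallel gripper is mounted at the origin on the work surface. World frame = base frame: x ahead of the robot, y to its left, z up, the work surface at z = 0. Lengths are in m, angles in rad, forces in N, time in s.
With the tool pointing down it reaches from about 0.375 to 0.925 m from the base axis. Payload 5.7 kg.
Tool frame: the origin (TCP) lies midway between the tips of the shut fingers; the grasp point (between the pads) lies 19 mm behind it (arm.grip_point_offset is the distance from the TCP to the grasp point, in m); z points along the fingers, y is the direction in which the jaws open and shut (so a half turn about z gives the same grasp; the last joint's range is limited). The gripper opens to 88 mm and grips with 3 to 60 N. Pads are 20 mm wide; open, the fingers measure 115 mm over their backs; the gripper's body (75 mm by 178 mm) begins 61 mm behind the grasp point.
Start: joints at [1.084, 0.359, 1.51, -0, 1.272, -0.115], TCP at [0.218, 0.559, 0.223] pointing down, gripper open.
Joint ranges: [-2.97, 2.97], [-1.01, 2.36], [0.21, 2.38], [-0.96, 4.11], [0.2, 2.71], [-2.98, 2.98]. Speed limits (rad/s): [2.39, 2.39, 3.14, 3.14, 3.14, 3.14].

INTERFACE

Orientations are given as a 3x3 rotation matrix whose columns are the frame's x, y, z axes.
In Python, from station import arm gives the robot as it stands.
- The arm moves only by the tool jog_arm, never from a script. Its argument "deltas" is text: rows parted by semicolons, each of 7 numbers parted by spaces: the shift along the world's x, y, z in mm, then the turn, a rotation vector about the world's x, y, z in degrees, then the finger opening in mm, from 0 to 87.8. In form: tx ty tz wx wy wz fingers; .... A call has 1 to 8 rows; each row shifts and turns the pose as measured when the row begins; what a row does not reach is not made up. A row lasts 1/12 s, in which the tool goes at most 41.7 mm and 7.16 degrees, less where a joint would pass 70% of its speed; a pose out of reach is approached as far as the arm can. A call with a gripper value outside its range is refused whole. The fingers move at their own pace and stop on an object; "grip_force" is the grip in N (left out, the last holds). Time passes only in rows, so rows that do not move let the fingers close. It gives the time, the measured TCP pose, the force and the opening at its end, in the units of the state.
- arm.observe(): the state, without advancing time (a new reading comes with each control period).
- arm.get_image(name): name is "scene" or "top" or "wrist"; returns a dict with "image" (400x640x3 uint8, red, green, blue), "depth" (400x640 float32, m along the optical axis (not along the pixel's ray), 0 where there is no reading), "fx", "fy", "cx", "cy" (pixels), "rvec" (rotation vector, rad) and "tvec" (3), from world to camera coordinates, as OpenCV has them; the wrist camera has in their place "tool_from_camera" (4x4, takes a point from camera to tool coordinates, whose origin is the TCP and whose axes are the flange's). Camera axes: x right, y down, z forward; pixel columns grow to the right and rows downward; lengths in m; the calibration is good to about 2 mm. A picture is of the moment at which its call begins: read the wrist's pose just before it.
- arm.finish_job(): hands the job in, once; it reports no verdict.
The state is a dict: "clock": time; "joint_pos": joint angles; "qvel": joint speeds; "tau": joint torques, N m; "eef_pos": TCP position; "ee_rot": TCP orientation; "wrist_force": force on the tool from outside, world axes, zero at the start; "torque": the same for the moment, N m; "finger_gap": finger opening in m.
Only numpy, scipy, OpenCV 4.12 (cv2) and the standard library are available. Lean on these libraries where they do the work, as an engineer would, in place of code of your own. Each camera call takes 0.05 s, during which the arm holds its last target.

TASK

A full sample carrier from the hospital's tube post lies on the bench. With your fingertips, roll it gently across the bench on its side, up the sloped shoulder of the low parking cradle and let it settle into the V-groove, so that it rests all the way down in the groove, lengthwise along it, with neither end of the carrier sticking out past the cradle's ends. Do not lift or fling it (there are blood samples inside), and leave everything else on the bench where it is.

Things in the scene. Friction and masses are not known exactly. Their poses are not given: they have to be found in the camera images.
- carrier: Carrier, 220 mm long, 0.6 kg: see-through barrel 62 mm across, 154 mm long, between two felt rings (76 mm across, 22 mm wide, outer faces 99 mm from the middle); beyond them grey caps 64 mm across. Lies on its rings; felt stops a slow roll in a few cm; pushed on an end it slides. Origin: centre, on the axis, 38 mm up. x along the barrel (either way); y and z turn as it rolls, z up at first.
- cradle: Parking cradle, fixed: low grey block 260 mm long (x, along the groove), 188 mm wide (y). In its middle a rubber-lined V-groove, 52 mm wide, faces 30 degrees from level; its lips (y = -26, +26 mm) are 17 mm above the bench. From each lip a shoulder slopes down to the bench at y = -94 and +94 mm. Both sides alike, ends open. Origin: centre of its underside.
- cradle_seat (a point): Where the carrier's centre lies when it is seated: over the middle of the V-groove, 46 mm above the bench; the carrier then clears the groove's bottom (2 mm above the bench) and rests on both groove faces. Axes as the cradle's.
- tube_rack: Bystander: small white rack 46 x 112 x 45 mm with four capped blood tubes, together 95 mm high. Origin: centre of its underside.
- pot: Bystander: white specimen pot with a yellow screw lid, 60 mm in diameter, 69 mm high. Origin: centre of its underside.
- label_roll: Bystander: roll of labels standing on its flat end, 76 mm in diameter, 50 mm high, 38 mm core. Origin: centre of its underside.
- gel_bottle: Bystander: small clear pump bottle of hand gel, 52 mm in diameter, 106 mm high. Origin: centre of its underside.
- swab_tray: Bystander: shallow white tray 85 x 150 x 22 mm with swabs in paper sleeves. Origin: centre of its underside.
- marker: Bystander: marker pen, 135 mm long, 14 mm thick, lying on the bench. Origin: on its underside near its middle, x along the pen.
Not all that is in view belongs to the job. Leave any orange look-alike of the carrier alone.

How it is judged:
By the outcome, as a careful person would: the job done as asked, in the order asked, and still so for the second after the job is handed in, with the robot touching nothing.
It also fails if it takes over 72 s, if anything falls off the work surface, if the arm or the gripper's body presses on something with over 40 N, if the wrist force passes 120 N, or if a joint passes its speed limit or range.

## Working session

There is one attempt and no reset: what is moved stays moved. The work goes in short steps, Python scripts to look and compute and a tool call to move; the robot and the scene stay as the last step left them, time stands still between calls to the robot, and variables do not carry over. Pictures are saved under pics/ and viewed, and the job is handed in when it is done.

Besides the shell and the picture viewer there is one more tool, called as name(argument=value, ...), one argument or row to a line, values as JSON. jog_arm: Moves the arm, as the interface text tells. Its arguments: {"type":"object","properties":{"deltas":{"type":"string"},"grip_force":{"type":"number"}},"required":["deltas"]}

```bash
mkdir -p pics
python3 - <<'E'
from station import arm
import cv2
s=arm.observe();print(s['clock'],s['eef_pos'],s['ee_rot'],s['finger_gap'])
for n in ['scene','top']:
    d=arm.get_image(n);cv2.imwrite(f'pics/{n}0.png',d['image'][:,:,::-1]);print(n,d['fx'],d['cx'],d['cy'],d['rvec'],d['tvec'])
E
```

```text
0.0 [0.21764541 0.55839941 0.22181252] [[-9.31681786e-01  3.63274359e-01 -8.88320326e-04]
 [ 3.63275364e-01  9.31680428e-01 -1.60915181e-03]
 [ 2.43067071e-04 -1.82192232e-03 -9.99998311e-01]] 0.08769336844821796
scene 478.63775799580606 319.4792903743131 199.1504912003071 [ 1.25644646  2.28171028 -0.91536772] [ 0.29418501 -0.29742789  1.90273174]
top 428.32445659109925 318.48041622599834 205.43431597029368 [ 2.08912191 -2.14380628  0.18865376] [0.01459644 0.57558952 1.19817355]
```

View pics/scene0.png

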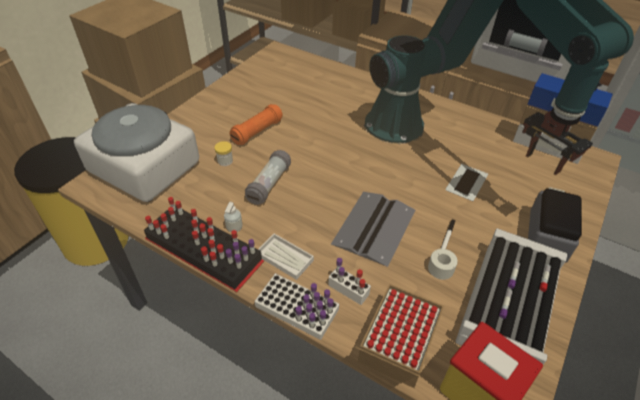

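View pics/top0.png

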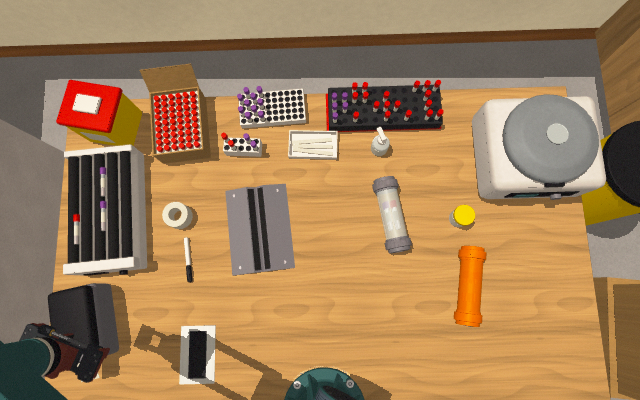

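The scene view shows the grey carrier at about (268,176) and the cradle at (374,226). In the top view they are at (392,215) and (260,229). There are two candidates: the grey see-through carrier with felt rings at top (392,215), and the orange one at top (470,285). The grey one fits the description, and the orange one is the look-alike. Next I'll check it in a crop and measure.

```bash
cat > h.py <<'E'
from station import arm
import cv2, numpy as np
def cam(d):
    R=cv2.Rodrigues(np.array(d['rvec'],float))[0];t=np.array(d['tvec'],float);return R,t
def ray(d,u,v,z):
    R,t=cam(d);c=-R.T@t
    r=R.T@np.array([(u-d['cx'])/d['fx'],(v-d['cy'])/d['fy'],1]);return c+r*(z-c[2])/r[2]
def cloud(d):
    R,t=cam(d);v,u=np.mgrid[0:400,0:640];D=d['depth']
    p=np.stack([(u-d['cx'])/d['fx']*D,(v-d['cy'])/d['fy']*D,D],-1)
    return (p-t)@R
E
python3 - <<'E'
from h import *
d=arm.get_image('top');P=cloud(d);im=d['image']
cv2.imwrite('pics/crop0.png',cv2.resize(im[160:300,200:500,::-1],None,fx=2.6,fy=2.6,interpolation=cv2.INTER_CUBIC))
print('campos',-cam(d)[0].T@cam(d)[1])
for (u0,u1,v0,v1,n) in [(365,420,170,260,'carrier'),(215,305,175,285,'cradle')]:
    p=P[v0:v1,u0:u1]; print(n,np.percentile(p[...,2],[1,50,90,99]))
hsv=cv2.cvtColor(im,cv2.COLOR_RGB2HSV)
# cradle: low saturation
m=((hsv[...,1]<70)).astype(np.uint8);mm=np.zeros_like(m);mm[175:285,215:305]=m[175:285,215:305]
mm=cv2.morphologyEx(mm,cv2.MORPH_OPEN,np.ones((3,3)));mm=cv2.morphologyEx(mm,cv2.MORPH_CLOSE,np.ones((9,9)))
c=max(cv2.findContours(mm,0,2)[0],key=cv2.contourArea)
print('rect',cv2.minAreaRect(c)); b=cv2.boxPoints(cv2.minAreaRect(c));W=np.array([ray(d,*q,0)[:2] for q in b]);print(W,W.mean(0),[np.linalg.norm(W[i]-W[i-1]) for i in range(4)],[np.degrees(np.arctan2(*(W[i]-W[i-1])[::-1])) for i in range(4)])
# groove dark
g=np.zeros_like(m);g[175:285,240:280]=(im[175:285,240:280].max(-1)<70)
c=np.argwhere(g)[:,::-1].astype(np.float32);r=cv2.minAreaRect(c);print('groove',r);W=np.array([ray(d,*q,.013)[:2] for q in cv2.boxPoints(r)]);print(W,W.mean(0))
# carrier by height
Z=P[...,2];k=np.zeros_like(m);k[170:262,365:420]=(Z[170:262,365:420]>.045)
pts=P[k>0];print(len(pts));xy=pts[:,:2].astype(np.float32);r=cv2.minAreaRect(xy);print('carrier depth',r,np.percentile(pts[:,2],[50,95,100]))
c=np.argwhere(k)[:,::-1].astype(np.float32);r=cv2.minAreaRect(c);print(r);W=np.array([ray(d,*q,.045)[:2] for q in cv2.boxPoints(r)]);print(W,W.mean(0))
E
```

```text
campos [ 0.33956116 -0.01193192  1.28518172]
carrier [-0.00508221  0.00242003  0.06882585  0.07699994]
cradle [-0.00550361  0.00308405  0.01429618  0.01983715]
rect ((258.5670471191406, 228.6036376953125), (85.91572570800781, 62.83553695678711), 83.6598129272461)
[[0.64480454 0.29497087]
 [0.6614429  0.10176835]
 [0.39929462 0.07607693]
 [0.38353518 0.26206385]] [0.52226931 0.18372   ] [np.float64(0.2633335392329517), np.float64(0.19391764108497167), np.float64(0.2634041933706146), np.float64(0.18665340239828027)] [np.float64(7.178635931273912), np.float64(-85.07790380414096), np.float64(-174.40269517080168), np.float64(94.84333968534403)]
groove ((258.30694580078125, 228.56930541992188), (80.7970199584961, 15.224069595336914), 84.2894058227539)
[[0.64044719 0.21800819]
 [0.64390812 0.17166801]
 [0.39998854 0.14783176]
 [0.39668964 0.19253954]] [0.52025837 0.18251188]
1655
carrier depth ((0.4709232449531555, -0.1745816171169281), (0.17342811822891235, 0.38048169016838074), 63.429718017578125) [0.06615168 0.0758443  1.28518172]
((394.61651611328125, 220.6714324951172), (91.57543182373047, 46.84446716308594), 67.89054870605469)
[[ 0.63015709 -0.11197476]
 [ 0.68060371 -0.24368081]
 [ 0.42574262 -0.32735943]
 [ 0.37879541 -0.2001249 ]] [ 0.52882471 -0.22078498]
```

View pics/crop0.png

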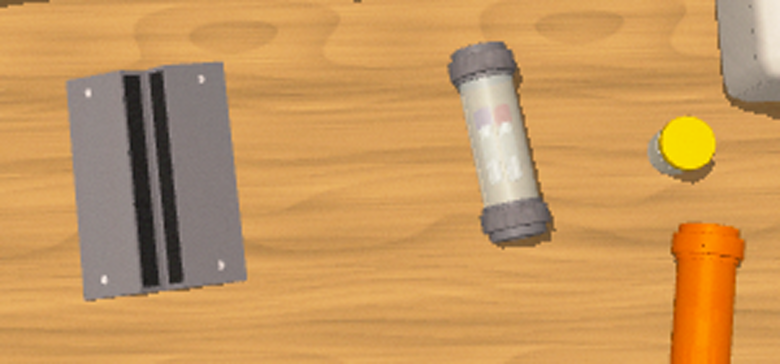

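The crop shows the grey see-through carrier with its two felt rings, at crop (500,145). That confirms it; the orange one stays where it is. Next I'll refine the measurement.

```bash
cat >> h.py <<'E'
def carrier(d,box,name=''):
    u0,u1,v0,v1=box;P=cloud(d)[v0:v1,u0:u1].reshape(-1,3)
    D=d['depth'][v0:v1,u0:u1].reshape(-1)
    q=P[(D>0)&(P[:,2]>.03)&(P[:,2]<.12)]
    # axis from upper points
    r=cv2.minAreaRect(q[:,:2].astype(np.float32));b=cv2.boxPoints(r)
    e=max([b[1]-b[0],b[2]-b[1]],key=np.linalg.norm);e=e/np.linalg.norm(e); e=e*np.sign(e[0])
    n=np.array([-e[1],e[0]]);L=q[:,:2]@e;C=q[:,:2]@n
    print(name,'rect',r,'yaw',np.degrees(np.arctan2(e[1],e[0])),'L',L.min(),L.max(),'C',C.min(),C.max(),'ztop',np.percentile(q[:,2],[95,99.5]))
    # crest in slices -> axis line
    mids=[]
    for a in np.arange(L.min()+.01,L.max()-.01,.01):
        s=q[(L>=a)&(L<a+.01)];c=s[:,:2]@n
        top=s[s[:,2]>s[:,2].max()-.012];mids.append((a+.005,np.median(top[:,:2]@n),s[:,2].max()))
    mids=np.array(mids);f=np.polyfit(mids[:,0],mids[:,1],1);lm=(L.min()+L.max())/2
    yaw=np.degrees(np.arctan2(e[1],e[0])+np.arctan(f[0]))
    print(' crest yaw',yaw,'centre',e*lm+n*np.polyval(f,lm))
    return q
E
python3 - <<'E'
from h import *
d=arm.get_image('top');q=carrier(d,(360,425,165,262),'top')
s=arm.get_image('scene');carrier(s,(240,298,140,208),'scene')
# seg edges by colour, top view
for nm,u,v,z in [('endhi',384.5,177,.032),('endlo',399.5,253,.032)]: print(nm,ray(d,u,v,z))
# cradle corners in both
for c in [(227,190.5),(285,184.5),(294,267.5),(233,275)]: print('top',ray(d,*c,0))
im=cv2.resize(s['image'][180:275,320:425,::-1],None,fx=6,fy=6,interpolation=cv2.INTER_CUBIC);cv2.imwrite('pics/crs.png',im)
im=cv2.resize(d['image'][175:285,215:310,::-1],None,fx=5,fy=5,interpolation=cv2.INTER_CUBIC);cv2.imwrite('pics/crt.png',im)
im=cv2.resize(d['image'][165:262,360:425,::-1],None,fx=6,fy=6,interpolation=cv2.INTER_CUBIC);cv2.imwrite('pics/cat.png',im)
E
```

```text
top rect ((0.5458236932754517, -0.21304990351200104), (0.22141610085964203, 0.07510191947221756), 9.09910774230957) yaw 9.09911 L 0.3945548053885034 0.6159709116022641 C -0.33423792224943477 -0.2591360091376859 ztop [0.07501062 0.07932714]
 crest yaw 9.015368152835181 centre [ 0.54569877 -0.21227034]
scene rect ((0.5088436603546143, -0.24499323964118958), (0.3245050311088562, 0.16822946071624756), 41.86532211303711) yaw 41.86532 L 0.05318723549823041 0.37769222136577946 C -0.6061580858410176 -0.43792862159377316 ztop [0.07409445 0.07804992]Traceback (most recent call last):
  File "<stdin>", line 3, in <module>
  File "h.py", line 25, in carrier
    top=s[s[:,2]>s[:,2].max()-.012];mids.append((a+.005,np.median(top[:,:2]@n),s[:,2].max()))
                 ~~~~~~~~~~^^
    return umr_maximum(a, axis, None, out, keepdims, initial, where)
ValueError: zero-size array to reduction operation maximum which has no identity
```

Carrier: centre (0.546,-0.212), yaw about 9°. Cradle: centre about (0.521,0.183), yaw about 5.8°. Rolled as it lies, the carrier would come to rest 15–20 mm short towards -x. I'll first slide it about 20 mm along its axis by pushing the near end, then roll it with two spread fingertips. I'm moving to the near end now.

jog_arm(
  deltas="25 -31 0 0 0 -5 0;25 -31 0 0 0 -5 0;25 -31 0 0 0 -5 0;25 -31 0 0 0 -5 0;25 -31 0 0 0 -5 0;25 -31 0 0 0 -5 0;25 -31 0 0 0 -5 0;25 -31 0 0 0 -5 0",
)

```text
clock: 0.92
eef_pos: [0.4184, 0.307, 0.2218]
ee_rot: [[-0.466, 0.885, 0.001], [0.885, 0.466, 0.004], [0.003, 0.003, -1.0]]
wrist_force: [0.7, -0.1, -0.6]
finger_gap: 0.0377
```

jog_arm(
  deltas="25 -31 0 0 0 -5 0;25 -31 0 0 0 -5 0;25 -31 0 0 0 -5 0;10 -36 0 0 0 -5 0;0 -40 0 0 0 0 0;0 -40 0 0 0 0 0;0 -40 0 0 0 0 0;0 -40 0 0 0 0 0",
)

```text
clock: 1.58
eef_pos: [0.5129, 0.0044, 0.2225]
ee_rot: [[-0.111, 0.994, 0.01], [0.994, 0.111, 0.005], [0.004, 0.01, -1.0]]
wrist_force: [0.7, -0.7, 0.9]
finger_gap: 0.001
```

jog_arm(
  deltas="-16 -34 0 0 0 1 0;-16 -34 0 0 0 1 0;-16 -34 0 0 0 1 0;-16 -34 0 0 0 0 0;-16 -34 0 0 0 0 0;-16 -34 0 0 0 0 0;-15 -34 0 0 0 0 0;0 -3 0 0 0 0 0",
)

```text
clock: 2.25
eef_pos: [0.3969, -0.2549, 0.2236]
ee_rot: [[-0.161, 0.987, 0.015], [0.987, 0.161, -0.0], [-0.003, 0.014, -1.0]]
wrist_force: [0.9, -0.1, 0.7]
finger_gap: 0.0009
```

jog_arm(
  deltas="1 8 -30 0 -0.4 0 0;1 8 -35 0 -0.4 0 0;0 3 -35 0 0 0 0;0 0 -35 0 0 0 0;0 0 -35 0 0 0 0;0 0 -14 0 0 0 0;0 0 0 0 0 0 0",
)

```text
clock: 2.83
eef_pos: [0.4017, -0.2403, 0.0373]
ee_rot: [[-0.15, 0.988, 0.041], [0.988, 0.151, -0.01], [-0.016, 0.039, -0.999]]
wrist_force: [-0.4, 0.6, 0.8]
finger_gap: 0.0003
```

jog_arm(
  deltas="0 4 0 0.3 1.2 0 0;0 1 0 0.3 1.1 0 0;5 1 0 0 0 0 0;5 1 0 0 0 0 0;5 1 0 0 0 0 0;5 1 0 0 0 0 0;5 1 0 0 0 0 0",
)

```text
clock: 3.42
eef_pos: [0.4295, -0.2283, 0.0398]
ee_rot: [[-0.151, 0.989, 0.0], [0.989, 0.151, 0.002], [0.002, 0.0, -1.0]]
wrist_force: [-2.8, -0.7, -0.9]
finger_gap: 0.0
```

Run:
```python
from h import *
d=arm.get_image('top');carrier(d,(360,425,165,250))
cv2.imwrite('pics/t1.png',cv2.resize(d['image'][150:300,200:500,::-1],None,fx=2.6,fy=2.6))
```

```text
rect ((0.5531424283981323, -0.21113955974578857), (0.21092654764652252, 0.07364978641271591), 8.711267471313477) yaw 8.711268 L 0.4093199779313543 0.6202465570455183 C -0.32930506370931606 -0.25565526185345755 ztop [0.07430864 0.0792113 ]
 crest yaw 0.07611939381991334 centre [ 0.55173571 -0.20195866]
```

View pics/t1.png

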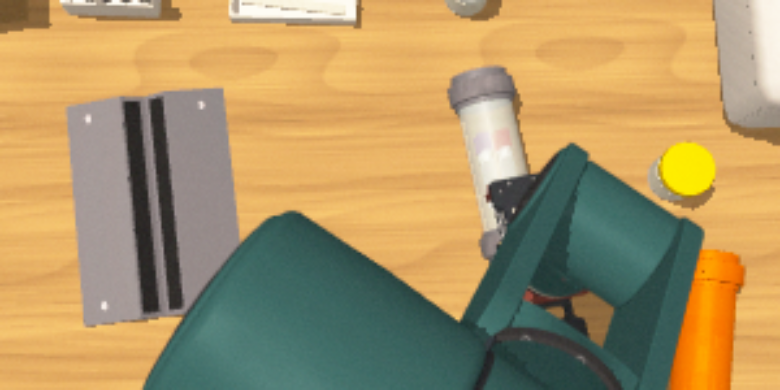

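The finger has met the near cap (contact at about 3 N), and the carrier has slid about 4 mm. I'll push about 18 mm more.

jog_arm(
  deltas="4 1 0 0 0 0 0;4 0 0 0 0 0 0;4 1 0 0 0 0 0;4 0 0 0 0 0 0;4 1 0 0 0 0 0;-10 -2 0 0 0 0 0;-15 -3 0 0 0 0 0;-10 -2 0 0 0 0 0",
)

```text
clock: 4.13
eef_pos: [0.4101, -0.2308, 0.0401]
ee_rot: [[-0.156, 0.988, -0.009], [0.988, 0.156, 0.003], [0.005, -0.008, -1.0]]
wrist_force: [-0.2, 0.0, 0.3]
finger_gap: 0.0001
```

jog_arm(
  deltas="0 0 30 0 0 0 0;0 0 35 0 0 0 0;0 0 35 0 0 0 87;0 -10 30 0 0 0 87;10 -30 0 0 0 0 87;20 -30 0 0 0 0 87;30 -20 0 0 0 0 87;35 -10 0 0 0 0 87",
)

```text
clock: 4.8
eef_pos: [0.487, -0.3304, 0.1757]
ee_rot: [[-0.148, 0.989, -0.017], [0.989, 0.148, 0.01], [0.013, -0.015, -1.0]]
wrist_force: [-1.1, -0.9, 0.5]
finger_gap: 0.0372
```

Run:
```python
from h import *
d=arm.get_image('top');carrier(d,(360,425,155,250))
cv2.imwrite('pics/t2.png',cv2.resize(d['image'][150:300,200:500,::-1],None,fx=2.6,fy=2.6))
```

```text
rect ((0.5636235475540161, -0.20791228115558624), (0.22240865230560303, 0.07461895793676376), 8.69897174835205) yaw 8.69897 L 0.41449029721243313 0.6368989247294556 C -0.3280741990105742 -0.25345523319124114 ztop [0.07517656 0.07847275]
 crest yaw 8.331331026911764 centre [ 0.5635543  -0.20746014]
```

View pics/t2.png

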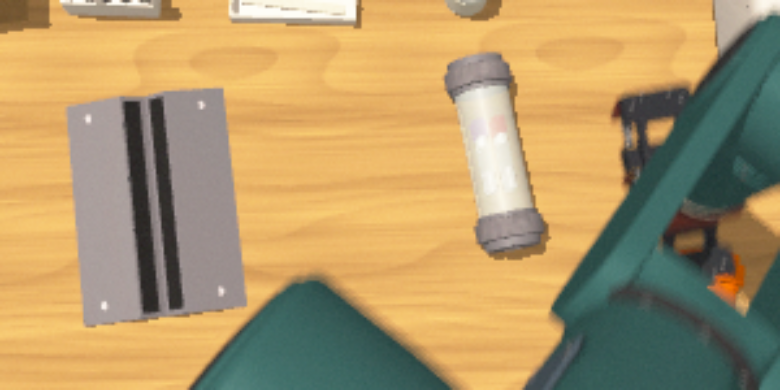

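The slide worked: the carrier is at (0.5636,-0.2077), yaw 8.6°, which lines it up axially with the cradle to about 3 mm. Next I'll bring the spread fingertips down behind it.

jog_arm(
  deltas="25 15 0 -0.6 -1 0 87;30 20 0 0 0 0 87;25 20 -20 0 0 0 87;5 10 -30 0 0 0 87;0 0 -30 0 0 0 87;0 0 -25 0 0 0 87;0 0 -15 0 0 0 87;0 0 0 0 0 0 87",
)

```text
clock: 5.52
eef_pos: [0.5807, -0.2717, 0.0521]
ee_rot: [[-0.141, 0.99, 0.019], [0.99, 0.141, -0.008], [-0.011, 0.017, -1.0]]
wrist_force: [-0.3, 0.4, -0.2]
finger_gap: 0.0868
```

jog_arm(
  deltas="-4 2 -10 0.4 1 0 87;-4 3 -10 0 0 0 87;-1 6 0 0 0 0 87;-1 6 0 0 0 0 87;-1 6 0 0 0 0 87;-1 6 0 0 0 0 87;-1 6 0 0 0 0 87;-1 6 0 0 0 0 87",
)

```text
clock: 6.18
eef_pos: [0.5653, -0.2317, 0.0357]
ee_rot: [[-0.137, 0.991, 0.004], [0.991, 0.137, -0.003], [-0.004, 0.004, -1.0]]
wrist_force: [-0.3, 0.2, -0.0]
finger_gap: 0.0871
```

```bash
cat > look.py <<'E'
import sys
from h import *
n=sys.argv[1];d=arm.get_image('top');s=arm.get_image('scene')
a=cv2.resize(d['image'][140:310,200:500],None,fx=2,fy=2);b=cv2.resize(s['image'][120:290,220:450],None,fx=2,fy=2)
b=cv2.copyMakeBorder(b,0,0,0,140,0);cv2.imwrite(f'pics/{n}.png',np.vstack([a[:300],b[:300]])[:,:,::-1])
try: carrier(d,tuple(map(int,sys.argv[2:6])))
except Exception as e: print(e)
E
python3 look.py t3 340 400 155 250
```

```text
rect ((0.6057697534561157, -0.17420855164527893), (0.13049636781215668, 0.062010593712329865), 5.606363296508789) yaw 5.606362 L 0.520604803247766 0.6511011585284225 C -0.26356024652329196 -0.20154964549572524 ztop [0.07610869 0.08041252]
 crest yaw -3.745542702111967 centre [ 0.60592537 -0.17579476]
```

View pics/t3.png

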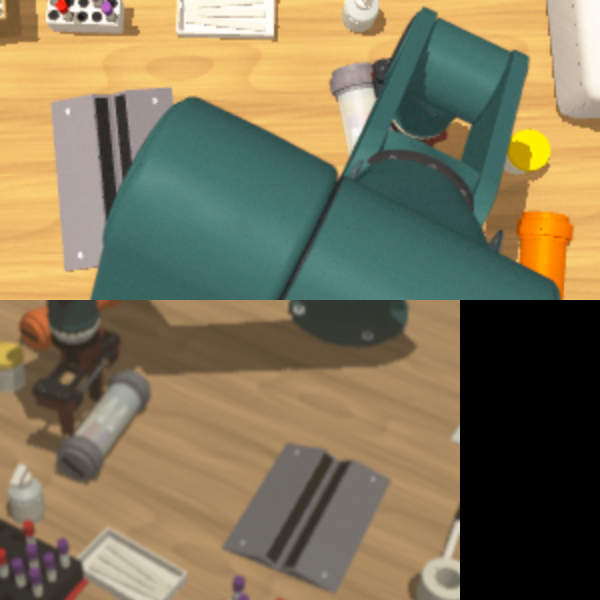

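The fingers are on the barrel and it is rolling. The scene view shows both fingertips on it between the rings, with the path to the cradle free. I'll keep going.

jog_arm(
  deltas="-0.9 8 0 0 0 -0.2 87;-0.9 8 0 0 0 -0.2 87;-0.9 8 0 0 0 -0.2 87;-0.9 8 0 0 0 -0.2 87;-0.9 8 0 0 0 -0.2 87;-0.9 8 0 0 0 -0.2 87;-0.9 8 0 0 0 -0.2 87;-0.9 8 0 0 0 -0.2 87",
)

```text
clock: 6.95
eef_pos: [0.5578, -0.1616, 0.036]
ee_rot: [[-0.107, 0.994, 0.005], [0.994, 0.107, -0.004], [-0.004, 0.004, -1.0]]
wrist_force: [0.7, -0.2, 0.4]
finger_gap: 0.0868
```

jog_arm(
  deltas="-0.9 8 0 0 0 -0.1 87;-0.9 8 0 0 0 -0.1 87;-0.9 8 0 0 0 -0.1 87;-0.9 8 0 0 0 -0.1 87;-0.9 8 0 0 0 -0.1 87;-0.9 8 0 0 0 -0.1 87;-0.9 8 0 0 0 -0.1 87;-0.9 8 0 0 0 0 87",
)

```text
clock: 7.62
eef_pos: [0.5494, -0.0901, 0.0359]
ee_rot: [[-0.094, 0.996, 0.004], [0.996, 0.094, -0.004], [-0.004, 0.004, -1.0]]
wrist_force: [-0.0, -0.3, 0.3]
finger_gap: 0.0871
```

```bash
python3 look.py t4 300 365 155 250
```

```text
rect ((0.5839354395866394, -0.03323739022016525), (0.13660119473934174, 0.04304036125540733), 21.22521209716797) yaw 21.225208 L 0.4639902698429834 0.6005914163517015 C -0.26390780545343434 -0.2208674476181178 ztop [0.07226539 0.07584368]
 crest yaw 24.026745802264713 centre [ 0.5844231  -0.03449314]
```

View pics/t4.png

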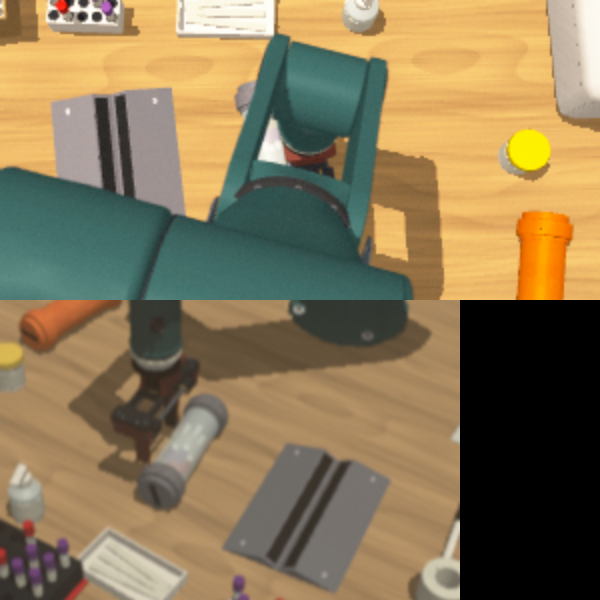

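It is still parallel and in contact. I'll check the pose from the scene camera's depth, keeping only points ahead of the fingers.

```bash
cat > meas.py <<'E'
from h import *
import sys
t=arm.observe()['eef_pos'] if len(sys.argv)<2 else np.array([float(sys.argv[1]),float(sys.argv[2]),0])
s=arm.get_image('scene');P=cloud(s).reshape(-1,3);D=s['depth'].reshape(-1)
n=np.array([-.1,.995]);e=np.array([.995,.1]);r=(P[:,:2]-np.array(t)[:2]);c=r@n;l=r@e
q=P[(D>0)&(c>.014)&(c<.09)&(abs(l)<.16)&(P[:,2]>.026)&(P[:,2]<.11)]
L=q[:,:2]@e;lo,hi=np.percentile(L,[.7,99.3])
print('n',len(q),'axial',L.min(),lo,hi,L.max(),'mid',(L.min()+L.max())/2,'seat .5363..; rect',cv2.minAreaRect(q[:,:2].astype(np.float32)))
m=[]
for a in np.arange(lo+.005,hi-.015,.01):
    w=q[(L>=a)&(L<a+.01)]
    if len(w)<4: continue
    k=w[:,2]>w[:,2].max()-.012
    m.append((a+.005,np.median(w[k,:2]@n),w[:,2].max()))
m=np.array(m);b=m[(m[:,0]>lo+.05)&(m[:,0]<hi-.05)];f=np.polyfit(b[:,0],b[:,1],1)
print('yaw',5.74+np.degrees(np.arctan(f[0])),'crest normal-coord',np.polyval(f,(lo+hi)/2),'seat n', -.1*.5205+.995*.1825,'ztop',np.round(m[:,2],3))
E
python3 meas.py
```

```text
n 1140 axial 0.42054901212073764 0.4256993646576459 0.6456903353434381 0.6472935606056744 mid 0.533921286363206 seat .5363..; rect ((0.5404767990112305, -0.03804963082075119), (0.22669461369514465, 0.07547145336866379), 5.93218994140625)
yaw 8.689080025857542 crest normal-coord -0.08554119602867812 seat n 0.12953749999999997 ztop [0.076 0.079 0.078 0.074 0.072 0.072 0.074 0.074 0.073 0.073 0.073 0.072
 0.072 0.073 0.072 0.071 0.07  0.075 0.078 0.078]
```

Carrier centre is about (0.540,-0.038), yaw about 5.9°, and within 2 mm of the seat axially. I'll keep rolling to the foot of the shoulder.

jog_arm(
  deltas="-0.8 8 0 0 0 0.1 87;-0.8 8 0 0 0 0.1 87;-0.8 8 0 0 0 0 87;-0.8 8 0 0 0 0 87;-0.8 8 0 0 0 0 87;-0.8 8 0 0 0 0 87;-0.8 8 0 0 0 0 87;-0.8 8 0 0 0 0 87",
)

```text
clock: 8.43
eef_pos: [0.5434, -0.0224, 0.0361]
ee_rot: [[-0.097, 0.995, 0.006], [0.995, 0.097, -0.005], [-0.005, 0.005, -1.0]]
wrist_force: [-0.1, -0.6, -0.1]
finger_gap: 0.0867
```

jog_arm(
  deltas="-0.7 7 0 0 0 0.1 87;-0.7 7 0 0 0 0 87;-0.6 6 0 0 0 0 87;-0.6 6 0 0 0 0 87;-0.5 5 0 0 0 0 87;-0.5 5 0 0 0 0 87;-0.5 5 0 0 0 0 87;-0.5 5 0 0 0 0 87",
)

```text
clock: 9.1
eef_pos: [0.5377, 0.03, 0.036]
ee_rot: [[-0.1, 0.995, 0.005], [0.995, 0.1, -0.004], [-0.005, 0.004, -1.0]]
wrist_force: [0.2, -0.6, 0.7]
finger_gap: 0.0871
```

```bash
python3 meas.py; python3 look.py t5 250 310 155 250
```

```text
n 1207 axial 0.41880926794947215 0.4228616853245001 0.6411616376239302 0.643694839156082 mid 0.5312520535527772 seat .5363..; rect ((0.5259084701538086, 0.07975701242685318), (0.224870964884758, 0.0731610655784607), 5.77181339263916)
yaw 8.749529656403105 crest normal-coord 0.0232131374389102 seat n 0.12953749999999997 ztop [0.077 0.082 0.08  0.074 0.071 0.072 0.074 0.075 0.071 0.076 0.072 0.071
 0.072 0.071 0.073 0.072 0.073 0.076 0.079 0.08 ]
 rect ((0.5278984904289246, 0.08488374948501587), (0.07202228158712387, 0.04379310458898544), 9.690777778625488) yaw 9.690778 L 0.4986430230776235 0.5706652958458702 C -0.027085567207678053 0.01670753784250374 ztop [0.07097056 0.07339958]
 crest yaw 17.909671709391166 centre [0.52808335 0.08380068]
```

View pics/t5.png

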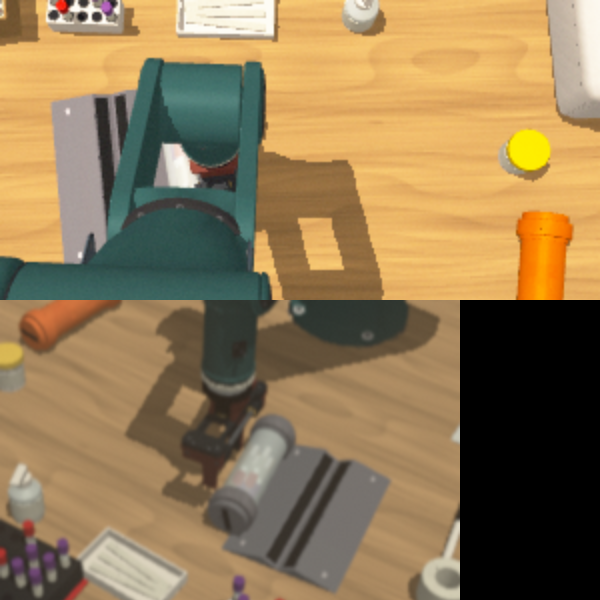

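The carrier is at the foot of the shoulder, parallel to the groove. I'll take it slowly up the slope.

jog_arm(
  deltas="-0.5 5 0 0 0 0 87;-0.5 5 0 0 0 0 87;-0.5 5 0 0 0 0 87;-0.5 5 0 0 0 0 87;-0.5 5 0 0 0 0 87;-0.5 5 0 0 0 0 87;-0.5 5 0 0 0 0 87;-0.5 5 0 0 0 0 87",
)

```text
clock: 9.92
eef_pos: [0.5396, 0.0615, 0.0405]
ee_rot: [[-0.113, 0.993, 0.015], [0.993, 0.113, -0.023], [-0.025, 0.012, -1.0]]
wrist_force: [-0.8, -13.2, 10.4]
finger_gap: 0.0867
```

```bash
python3 meas.py
```

```text
n 1236 axial 0.4130120773663247 0.4197936458410634 0.6396213958922542 0.6409194073624781 mid 0.5269657423644014 seat .5363..; rect ((0.5194486379623413, 0.10583861172199249), (0.22748805582523346, 0.07098542898893356), 8.095276832580566)
yaw 7.07075848596804 crest normal-coord 0.05258898588620028 seat n 0.12953749999999997 ztop [0.083 0.081 0.082 0.078 0.076 0.078 0.076 0.077 0.076 0.077 0.078 0.077
 0.08  0.077 0.079 0.078 0.082 0.081 0.083 0.084]
```

Run:
```python
from h import *
s=arm.get_image('scene')
cv2.imwrite('pics/s6.png',cv2.resize(s['image'][170:280,310:440,::-1],None,fx=5.4,fy=5.4,interpolation=cv2.INTER_CUBIC))
```

```text
(no output)
```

View pics/s6.png

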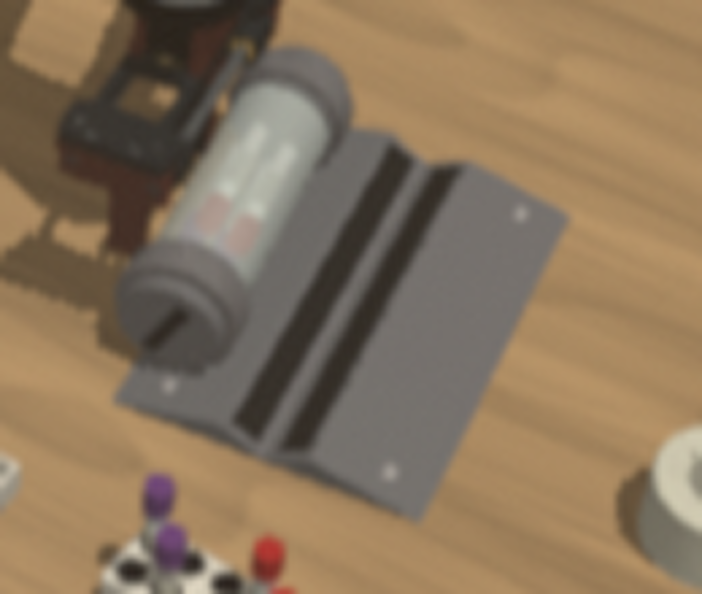

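The carrier is part-way up the shoulder, roughly parallel to the groove and inside both ends. I'll keep pushing slowly, letting the fingers rise slightly and straightening the tool.

jog_arm(
  deltas="0 5 0.3 0.5 0.4 -0.3 87;0 5 0.3 0.5 0.4 -0.3 87;0 5 0.3 0.5 0.3 -0.3 87;0 5 0.3 0.3 0.2 -0.2 87;0 5 0.3 0.3 0.2 -0.2 87",
)

```text
clock: 10.43
eef_pos: [0.5402, 0.0732, 0.0479]
ee_rot: [[-0.111, 0.994, -0.012], [0.994, 0.111, -0.012], [-0.011, -0.013, -1.0]]
wrist_force: [-2.6, -16.7, 14.4]
finger_gap: 0.0872
```

```bash
python3 meas.py
```

```text
n 1236 axial 0.4104926381579017 0.41853143227037 0.639354540857508 0.6428804098159472 mid 0.5266865239869245 seat .5363..; rect ((0.5178317427635193, 0.11727999895811081), (0.23181629180908203, 0.06894350051879883), 7.57711124420166)
yaw 7.8508662287302835 crest normal-coord 0.06404016927468034 seat n 0.12953749999999997 ztop [0.085 0.085 0.086 0.087 0.078 0.08  0.081 0.078 0.079 0.079 0.079 0.08
 0.079 0.081 0.084 0.078 0.079 0.082 0.087 0.087 0.087]
```

The fingers cling to the barrel and are dragged upward (about 16 N), so upright fingers would ride over it. I'll let it roll back gently against the fingers to the flat. There I'll tilt the fingers about 25° so they push low from behind, where the rubbing barely resists the roll.

jog_arm(
  deltas="0 -4 -3 0.5 -0.5 0 87;0 -4 -3 0 0 0 87;0 -4 -3 0 0 0 87;0 -4 -3 0 0 0 87;0 -4 -2 0 0 0 87;0 -4 -2 0 0 0 87;0 -4 -1 0 0 0 87;0 -4 0 0 0 0 87",
)

```text
clock: 11.15
eef_pos: [0.5405, 0.0407, 0.0294]
ee_rot: [[-0.11, 0.994, -0.002], [0.994, 0.11, -0.002], [-0.002, -0.003, -1.0]]
wrist_force: [-0.1, -0.8, -0.4]
finger_gap: 0.0873
```

jog_arm(
  deltas="0 -4 0 0 0 0 87;0 -4 0 0 0 0 87;0 -4 0 0 0 0 87;0 -4 0 0 0 0 87;0 -4 0 0 0 0 87;0 -3 0 0 0 0 87",
)

```text
clock: 11.65
eef_pos: [0.5403, 0.0154, 0.0294]
ee_rot: [[-0.109, 0.994, -0.003], [0.994, 0.109, -0.002], [-0.001, -0.003, -1.0]]
wrist_force: [0.3, -0.3, -0.9]
finger_gap: 0.0869
```

```bash
python3 meas.py;python3 - <<'E'
from h import *
s=arm.get_image('scene')
cv2.imwrite('pics/s7.png',cv2.resize(s['image'][170:280,300:430,::-1],None,fx=5.4,fy=5.4,interpolation=cv2.INTER_CUBIC))
E
```

```text
n 1187 axial 0.4155973064743954 0.42267598026114683 0.642087065338613 0.643176596538066 mid 0.5293869515062307 seat .5363..; rect ((0.5253646373748779, 0.06655431538820267), (0.2274920791387558, 0.07536038011312485), 5.857531547546387)
yaw 7.320677084015178 crest normal-coord 0.018878917831530416 seat n 0.12953749999999997 ztop [0.075 0.079 0.08  0.076 0.077 0.071 0.072 0.073 0.072 0.07  0.074 0.073
 0.074 0.071 0.073 0.072 0.077 0.075 0.08  0.082]
```

View pics/s7.png

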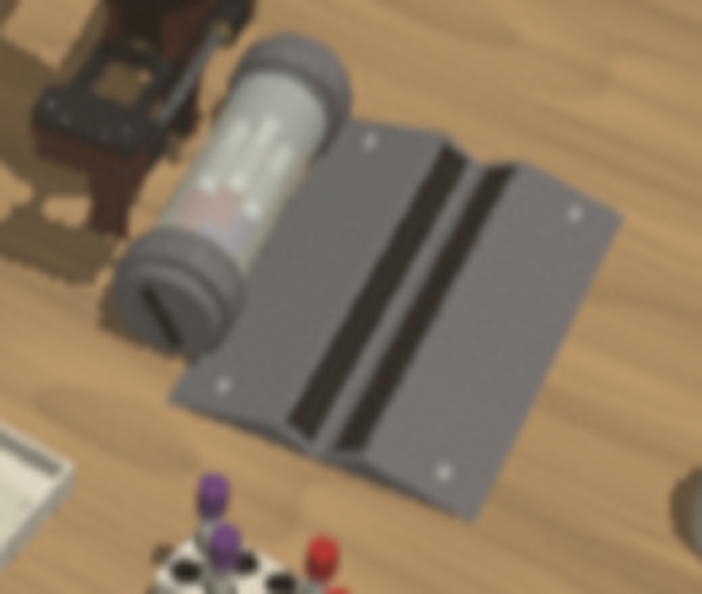

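The carrier lies still at the foot, yaw 5.9°. I'll back off, tilt, lower the fingertips and push again.

jog_arm(
  deltas="1 -8 0 0 0 0 87;1 -8 0 6.2 0.7 0 87;0 0 0 6.2 0.7 0 87;0 0 0 6.2 0.7 0 87;0 0 0 6.2 0.7 0 87;0 0 -5 0 0 0 87;0 0 -6 0 0 0 87;0 0 0 0 0 0 87",
)

```text
clock: 12.42
eef_pos: [0.546, -0.0028, 0.0192]
ee_rot: [[-0.107, 0.994, -0.04], [0.896, 0.113, 0.429], [0.431, 0.01, -0.902]]
wrist_force: [0.0, -0.3, 0.2]
finger_gap: 0.0872
```

```bash
python3 meas.py
```

```text
n 764 axial 0.4160190435121356 0.4221105470014499 0.6411989442636635 0.6427416675526963 mid 0.5293803555324159 seat .5363..; rect ((0.5263427495956421, 0.057806022465229034), (0.22678612172603607, 0.05613604933023453), 6.065047740936279)
yaw 7.429039495845291 crest normal-coord 0.015378870408740487 seat n 0.12953749999999997 ztop [0.077 0.081 0.078 0.075 0.07  0.071 0.073 0.072 0.072 0.073 0.073 0.072
 0.072 0.07  0.075 0.074 0.073 0.076 0.077 0.079]
```

jog_arm(
  deltas="-5 4 -3 0 0 0 87;-6 5 -2 0 0 0 87;-0.5 5 0 0 0 0 87;-0.5 5 0 0 0 0 87;-0.5 5 0 0 0 0 87;-0.5 5 0 0 0 0 87;-0.5 5 0 0 0 0 87;-0.5 5 0 0 0 0 87",
)

```text
clock: 13.13
eef_pos: [0.5283, 0.046, 0.0158]
ee_rot: [[-0.117, 0.992, -0.044], [0.897, 0.124, 0.424], [0.426, 0.01, -0.905]]
wrist_force: [-0.4, -3.5, -0.2]
finger_gap: 0.0869
```

jog_arm(
  deltas="-0.5 5 0.5 0 0 0 87;-0.5 5 0.8 0 0 0 87;-0.5 5 1 0 0 0 87;-0.5 5 1 0 0 0 87;-0.5 5 1 0 0 0 87;-0.5 5 1 0 0 0 87",
)

```text
clock: 13.63
eef_pos: [0.5282, 0.0759, 0.0217]
ee_rot: [[-0.12, 0.992, -0.039], [0.9, 0.125, 0.418], [0.42, 0.015, -0.907]]
wrist_force: [0.9, -4.3, 0.8]
finger_gap: 0.087
```

```bash
python3 meas.py
```

```text
n 1183 axial 0.4139029042600233 0.41938874174151597 0.640022895242539 0.6423154409220382 mid 0.5281091725910307 seat .5363..; rect ((0.5186158418655396, 0.12085267901420593), (0.2283984124660492, 0.06334677338600159), 5.757185935974121)
yaw 6.588448248322112 crest normal-coord 0.062024431600876694 seat n 0.12953749999999997 ztop [0.084 0.087 0.083 0.08  0.08  0.077 0.079 0.078 0.079 0.08  0.079 0.079
 0.079 0.077 0.079 0.081 0.08  0.081 0.087 0.09  0.087]
```

That works: it is climbing with only about 4 N. I'll carry on to near the lip.

jog_arm(
  deltas="-0.3 5 1 0 0 -0.2 87;-0.3 5 1 0 0 -0.2 87;-0.3 5 1 0 0 -0.2 87;-0.3 5 1 0 0 -0.2 87;-0.3 4 1 0 0 -0.2 87;-0.3 4 1 0 0 0 87",
)

```text
clock: 14.18
eef_pos: [0.5258, 0.1065, 0.0282]
ee_rot: [[-0.102, 0.994, -0.031], [0.902, 0.106, 0.419], [0.42, 0.015, -0.907]]
wrist_force: [0.9, -4.3, -0.1]
finger_gap: 0.0866
```

```bash
python3 meas.py;python3 - <<'E'
from h import *
s=arm.get_image('scene')
cv2.imwrite('pics/s8.png',cv2.resize(s['image'][170:280,310:440,::-1],None,fx=5.4,fy=5.4,interpolation=cv2.INTER_CUBIC))
E
```

```text
n 1219 axial 0.41095121078752467 0.4188299609378593 0.6392756623248812 0.6416231107931079 mid 0.5262871607903162 seat .5363..; rect ((0.5137450695037842, 0.15002840757369995), (0.23004314303398132, 0.06297843158245087), 6.529918670654297)
yaw 6.081936019354936 crest normal-coord 0.09209144374372663 seat n 0.12953749999999997 ztop [0.093 0.092 0.093 0.09  0.086 0.085 0.086 0.089 0.089 0.088 0.089 0.087
 0.09  0.089 0.087 0.088 0.087 0.09  0.095 0.095 0.092]
```

View pics/s8.png

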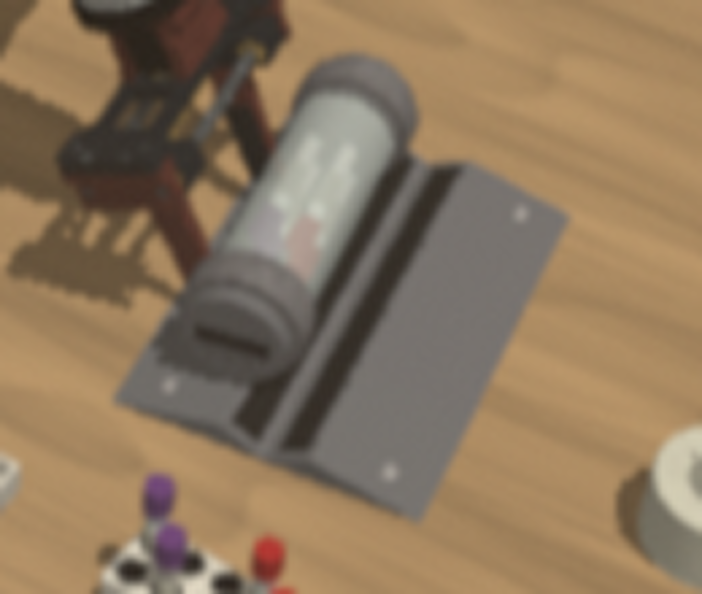

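It is on the lip, parallel to the groove. Very slowly over now.

jog_arm(
  deltas="-0.2 3 0.5 0 0 0 87;-0.2 3 0.5 0 0 0 87;-0.2 3 0 0 0 0 87;-0.2 3 0 0 0 0 87;-0.2 3 0 0 0 0 87",
)

```text
clock: 14.7
eef_pos: [0.5237, 0.1238, 0.0292]
ee_rot: [[-0.101, 0.994, -0.033], [0.901, 0.106, 0.421], [0.422, 0.013, -0.906]]
wrist_force: [-0.1, 0.3, 0.0]
finger_gap: 0.0872
```

```bash
python3 meas.py
```

```text
n 1227 axial 0.4115309442641932 0.4208683330254217 0.639155313962718 0.6408716941490442 mid 0.5262013192066187 seat .5363..; rect ((0.5119630098342896, 0.1679314374923706), (0.22933955490589142, 0.062178000807762146), 5.759627342224121)
yaw 6.939809674867968 crest normal-coord 0.109061553472771 seat n 0.12953749999999997 ztop [0.096 0.097 0.096 0.087 0.091 0.088 0.088 0.09  0.091 0.088 0.089 0.089
 0.09  0.088 0.09  0.089 0.088 0.093 0.095 0.095]
```

The force has dropped to zero, so it is going over. I'll hold and watch.

jog_arm(
  deltas="0 0 0 0 0 0 87;0 0 0 0 0 0 87;0 0 0 0 0 0 87;0 0 0 0 0 0 87;0 0 0 0 0 0 87;0 0 0 0 0 0 87",
)

```text
clock: 15.25
eef_pos: [0.5221, 0.1258, 0.0291]
ee_rot: [[-0.1, 0.994, -0.036], [0.9, 0.106, 0.424], [0.425, 0.01, -0.905]]
wrist_force: [-1.0, -0.6, -0.1]
finger_gap: 0.0869
```

```bash
python3 meas.py
```

```text
n 1275 axial 0.40915622650395533 0.41824438761973637 0.637991290875429 0.6396827065823832 mid 0.5244194665431693 seat .5363..; rect ((0.5089998245239258, 0.1799418032169342), (0.23049353063106537, 0.0696955993771553), 5.8390069007873535)
yaw 5.540953027966713 crest normal-coord 0.13288960362913227 seat n 0.12953749999999997 ztop [0.085 0.087 0.087 0.083 0.08  0.079 0.081 0.079 0.081 0.08  0.08  0.081
 0.082 0.08  0.08  0.081 0.081 0.082 0.087 0.087]
```

It has settled into the groove. I'll withdraw and check.

jog_arm(
  deltas="0 -10 0 0 0 0 87;0 -20 0 0 0 0 87;0 -25 0 0 0 0 87;0 -20 20 0 0 0 87;0 -10 35 0 0 0 87;0 0 40 0 0 0 87;0 -20 35 0 0 0 87;0 -35 20 0 0 0 87",
)

```text
clock: 15.97
eef_pos: [0.5146, -0.0186, 0.1799]
ee_rot: [[-0.098, 0.994, -0.051], [0.898, 0.111, 0.426], [0.429, -0.004, -0.903]]
wrist_force: [0.7, -0.3, -1.6]
finger_gap: 0.087
```

jog_arm(
  deltas="0 -40 0 0 0 0 87;0 -40 0 0 0 0 87;0 -40 0 0 0 0 87;0 -40 0 0 0 0 87;0 -40 0 0 0 0 87;0 -30 0 0 0 0 87;0 -10 0 0 0 0 87;0 0 0 0 0 0 87",
)

```text
clock: 16.63
eef_pos: [0.5131, -0.281, 0.1876]
ee_rot: [[-0.098, 0.995, -0.036], [0.904, 0.104, 0.415], [0.416, 0.008, -0.909]]
wrist_force: [0.5, -0.3, 0.7]
finger_gap: 0.0871
```

```bash
python3 meas.py 0.526 0.142
python3 - <<'E'
from h import *
d=arm.get_image('top');carrier(d,(220,300,165,295))
a=cv2.resize(d['image'][165:290,200:320],None,fx=4.6,fy=4.6,interpolation=cv2.INTER_CUBIC)
cv2.imwrite('pics/t9.png',a[:,:,::-1]);cv2.imwrite('pics/t9f.png',d['image'][:,:,::-1])
s=arm.get_image('scene');cv2.imwrite('pics/s9.png',s['image'][:,:,::-1])
E
```

```text
n 1277 axial 0.4125553738773057 0.4173454595281839 0.6385641443077347 0.6409580874751651 mid 0.5267567306762354 seat .5363..; rect ((0.5105479955673218, 0.18761247396469116), (0.22840000689029694, 0.06541669368743896), 5.740141868591309)
yaw 5.868081176312195 crest normal-coord 0.1321842600584251 seat n 0.12953749999999997 ztop [0.086 0.086 0.088 0.081 0.08  0.083 0.081 0.08  0.08  0.079 0.08  0.081
 0.08  0.08  0.08  0.081 0.08  0.083 0.087 0.088 0.085]
 rect ((0.5090552568435669, 0.17970746755599976), (0.22134298086166382, 0.0752757117152214), 5.137750625610352) yaw 5.137749 L 0.4124313642521448 0.6337743203993605 C 0.09576142961766239 0.1710371537102386 ztop [0.08247283 0.08675124]
 crest yaw 5.687910135583945 centre [0.50905591 0.17969916]
```

View pics/t9.png

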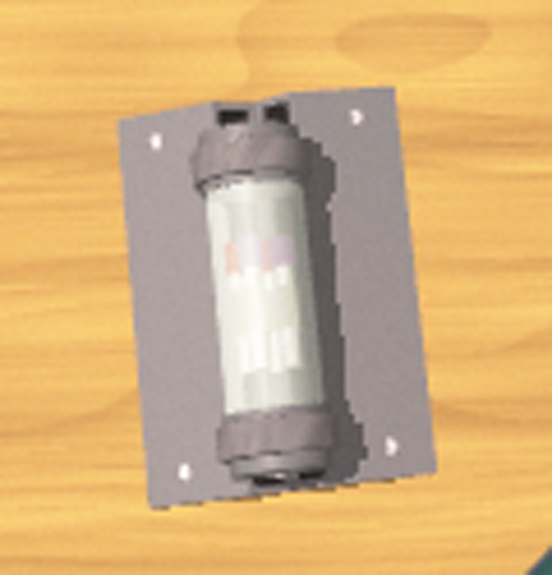

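View pics/s9.png

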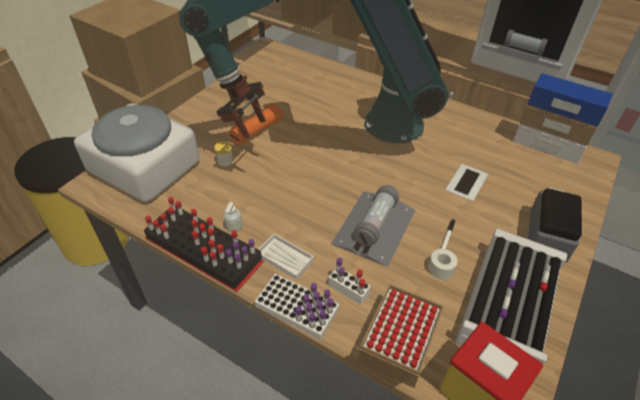

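The carrier sits parallel in the groove, with groove showing past both caps: the upper cap ends at crop (255,125) and the lower at (285,480), while the cradle's ends are at about y=95 and 493. I'll check the end margins, the rest height and the bystanders once more.

Run:
```python
from h import *
d=arm.get_image('top');a=cv2.imread('pics/top0.png')[:,:,::-1].astype(int)
b=d['image'].astype(int)
for n,(u0,u1,v0,v1) in dict(rack=(220,268,130,160),label=(160,196,198,232),marker=(180,197,234,285),tray=(286,342,128,162),gel=(370,392,125,160),pot=(448,478,203,230),orange=(452,490,240,330)).items():
    D=np.abs(a-b).max(-1)[v0:v1,u0:u1];print(n,(D>50).sum())
e=np.array([.995,.1])
for q in [(232.6,275.4),(295,267.6),(261,272.2)]: print('low end axial',ray(d,*q,0)[:2]@e)
for q in [(226,190.8),(285.5,184)]: print('high',ray(d,*q,0)[:2]@e)
q=(200+285/4.6,165+480/4.6);print('cap low',[ray(d,*q,z)[:2]@e for z in (.014,.03)])
```

```text
rack 0
label 0
marker 0
tray 0
gel 0
pot 784
orange 3385
low end axial 0.4057846632787797
low end axial 0.40540464926282904
low end axial 0.40458786380514583
high 0.6652451365734826
high 0.663203381213597
cap low [np.float64(0.4117581192753139), np.float64(0.41081300870997034)]
```

The near end has 6–8 mm to spare and the far end about 30 mm. The pot and orange differences come from the arm standing over them in the top view. In the scene view they are at the same pixels as at the start, (223,152) and (256,124). Handing in.

```bash
python3 -c "
from station import arm
print(arm.finish_job())"
```

```text
the job is handed in; nothing more can be done
None
```

The carrier is in the groove and the job is handed in at about 17 s of the 72 s allowed. I slid it about 20 mm along its axis by its near end, rolled it across the bench with two spread fingertips, and eased it over the lip into the groove.

**What went wrong on the way:** the first climb used upright fingers. They clung to the barrel and were dragged upward with up to about 17 N on each axis. I let the carrier roll back gently against the fingers to the flat, tilted the fingers about 25° and pushed lower, which took only about 4 N.

**Last checks:**
- **Alignment:** the carrier's yaw is about 5.7°, against about 5.8° for the cradle.
- **Depth in the groove:** the barrel top reads about 80 mm and the rings about 86 mm, against 77 and 84 mm expected. That fits being fully seated, within the noise of the depth images.
- **Ends:** both are inside the cradle, but off-centre. The near end has only 6–8 mm to spare, the far end about 30 mm.
- **Bystanders:** the rack, label roll, marker, tray and gel bottle are unchanged in the top view. The pot and the orange look-alike were hidden by the arm there. I compared them only by eye in the scene view, where they look to be where they started.

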